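# Pack the seedling caddy

### The arm

A 7-joint arm with a two-finger parallel gripper is mounted at the origin on the work surface. World frame = base frame: x ahead of the robot, y to its left, z up, the work surface at z = 0. Lengths are in m, angles in rad, forces in N, time in s.
With the tool pointing down it reaches from about 0.4 to 0.875 m from the base axis. Payload 6.5 kg.
Tool frame: the origin (TCP) lies midway between the tips of the shut fingers; the grasp point (between the pads) lies 19 mm behind it; z points along the fingers, y is the line along which they close (so a half turn about z gives the same grasp; the last joint's range is limited). The gripper opens to 88 mm and grips with 3 to 60 N. Pads are 18 mm wide; open, the fingers measure 123 mm over their backs; the gripper's body (75 mm by 187 mm) begins 45 mm behind the grasp point.
Start: joints at [-1.176, 0.536, -0.004, 1.538, 0.003, 1.067, -0.071], TCP at [0.289, 0.582, 0.239] pointing down, gripper open.
Joint ranges: [-2.7, 2.7], [-0.37, 2.16], [-1.27, 1.26], [0.24, 2.4], [-1.31, 4.45], [0.19, 1.91], [-2.76, 2.76]. Speed limits (rad/s): [2.39, 2.39, 3.14, 3.14, 3.14, 3.14, 3.14].

### API

Orientations are given as a rotation vector (axis times angle).
In Python, from station import r gives the robot as it stands. The module is installed in compiled form; this text tells all that it offers.
- The arm moves only by the tool send_rows, never from a script. Its argument "increments" is a list of rows, each a list of 3 entries, a list of its own where there are three numbers: the shift along the tool's x, y, z as a fraction of full scale, then the turn about the tool's z as a fraction of full scale, then the opening, from -1 (shut) to 1 (fully open). A call has exactly 5 rows; each row shifts and turns the commanded pose from where the row before left it, along the tool's axes as they then stand; what a row does not reach is not made up. Full scale, the value 1, is 0.05 m for a shift and 0.12 rad for a turn. A row lasts 1/8 s, in which the tool goes at most 62.5 mm and 10.7 degrees, less where a joint would pass 70% of its speed; a pose out of reach is approached as far as the arm can. A call with a number of a shift or a turn outside -1 to 1 is refused whole. A call with a gripper value outside its range is refused whole. The fingers move at their own pace and stop on an object; the grip force is fixed at half the most. Time passes only in rows, so rows that do not move let the fingers close, or fill a call up. It gives the time, the measured TCP pose, the force, the opening and the grip force at its end, in the units of the state.
- r.get_state(): the state, without advancing time (a new reading comes with each control period).
- r.camera(name): name is "side" or "top"; returns the picture (384x512x3 uint8, red, green, blue); there is no depth.
- r.camera_params(name): a dict with "fx", "fy", "cx", "cy" (pixels), "k1" (the pictures are not rectified: a ray, as slopes to the right and down, at radius r is drawn at 1 + k1 r^2 times it, then the intrinsics apply), "xyz" and "attitude" of the camera in the world. Camera axes: x right, y down, z forward; pixel columns grow to the right and rows downward; lengths in m; the calibration is good to about 2 mm. A picture is of the moment at which its call begins. camera_params takes no time and is no camera call.
- r.finish_job(): hands the job in; it is judged then, once.
Trained networks look in the newest picture that a camera, given by its name, has taken for a name from the list of things; names that differ only in an ending like _2 or _b are one class to them, and where a whole thing is asked for, a point or a joint stands for the part that bears it (a point fixed in the world has none). Each returns a list of dicts, best first, with "p" (0 to 1); they miss things now and then, are a little off and sometimes report something else, mostly with a low value. They report only what shows in the picture. A call takes as long as a camera call. They do not tell look-alikes from the thing itself.
- r.search_frame(label, camera): "box" ([left, top, right, bottom] in pixels, round what is visible of it).
- r.spot_point(label, camera): "centre" ([column, row] in pixels: a listed point, or the origin of a listed thing).
The state is a dict: "time": time; "joints": joint angles; "qd": joint speeds; "joint_efforts": joint torques, N m; "tool_pos": TCP position; "eef_rot": TCP orientation; "contact_force": force on the tool from outside, world axes, zero at the start; "ft_torque": the same for the moment, N m; "grip_width": opening from 0.0 (shut) to 1.0 (fully open); "grip_force": force on a finger pad.
Only numpy, scipy, OpenCV 4.12 (cv2) and the standard library are available. Lean on these libraries where they do the work, as an engineer would, in place of code of your own. Each camera call takes 0.05 s, during which the arm holds its last target. There are 200 camera calls.

### The job

Pack the white caddy for the next round of planting: stand the short wide jar in the round insert, stand the soil press with the rectangular foot in the broad rectangular insert, and lay the pointed dibber right way up in the long narrow insert, either way round, each resting flat on the floor of its insert. Leave the tall slim jar, the press with the round foot and the flat-bladed scraper standing or lying where they are.

Things in the scene. Friction and masses are not known exactly. Their poses are not given: they have to be found in the camera images.
- short_jar: the short wide jar: amber glass, 54 mm diameter, 50 mm tall, with an aluminium screw cap (top 16 mm, 49 mm diameter); about 140 g. Loose, standing on the bench. Origin at the centre of its underside, z up.
- block_press: soil press with a RECTANGULAR foot: pale wooden block 48 mm (its x) by 76 mm (its y) by 18 mm high, with an upright round wooden handle of 22 mm diameter in the middle, from 18 to 70 mm height; about 120 g. Loose. Origin at the centre of the foot's underside, z up along the handle.
- dibber: pointed dibber lying on the bench, 110 mm long along its y, about 80 g. Wooden handle 22 mm wide (x), 26 mm high, y = -55 to +15; steel cone, 18 mm thick at its root, from there to the point at y = +55, its axis 13 mm above the bench. Centre of mass within the handle. Loose. Origin under the middle of the 110 mm, level with the handle's underside, z up.
- tall_jar: look-alike, stays: the tall slim jar, the same amber glass and aluminium cap, 40 mm diameter, 78 mm tall. Loose. Origin at the centre of its underside, z up.
- disc_press: look-alike, stays: soil press with a ROUND foot, 66 mm diameter and 18 mm high, with the same upright handle up to 70 mm. Loose. Origin at the centre of its underside, z up.
- scraper: look-alike, stays: the same wooden handle as the dibber (22 mm wide, 26 mm high, y = -55 to +15) but with a flat steel blade 36 mm wide at y = 21 to 55. Loose. Origin as the dibber's.
- caddy: shallow white caddy with three grey inserts in a row along its x, 95 mm apart, in changing order: 296 (x) by 180 mm (y), rim 16 mm high, wall and floor 5 mm; fixed. Origin at the centre of its underside. Also loose among the things, unlisted: a clay pot (56 mm wide, 48 tall) and a glass dish (62 wide, 18 tall); equipment under 110 mm tall round the bench's edge.
- round_well: the round grey insert in the caddy: inside diameter 72 mm, outside 80 mm. All three inserts are fixed, 12 mm high with a floor 4 mm thick: origin at the centre of the underside, so their inner floor is at z = 4 mm and their wall top at z = 12 mm above the origin; the origin is 5 mm above the bench.
- block_well: the broad rectangular grey insert in the caddy: inside 66 mm (its x) by 94 mm (its y), walls 4 mm; heights as the round one. Origin at the centre of its underside.
- long_well: the long narrow grey insert in the caddy: inside 42 mm (its x) by 130 mm (its y), walls 4 mm; heights as the round one. Origin at the centre of its underside.
Things that resemble listed ones, but are neither listed nor needed, are in the scene too. Leave any green or red look-alike of the short_jar alone. What is shaped like the block_press but red is not meant.

How it is judged:
By the outcome, as a careful person would: the job done as asked, in the order asked, and still so for the second after the job is handed in, with the robot touching nothing.
It also fails if it takes over 96 s, if anything falls off the work surface, if the arm or the gripper's body presses on something with over 40 N, if the wrist force passes 120 N, or if a joint passes its speed limit or range.

## Working session

There is one attempt and no reset: what is moved stays moved. The work goes in short steps, Python scripts to look and compute and a tool call to move; the robot and the scene stay as the last step left them, time stands still between calls to the robot, and variables do not carry over. Pictures are saved under pics/ and viewed, at most 14 in all, crops included, and the job is handed in when it is done.

Besides the shell and the picture viewer there is one more tool, called in YAML: its name, and indented under it one key for each argument. send_rows: Moves the arm, as the interface text tells. Shift numbers are shares of 0.05 m and turn numbers shares of 0.12 rad, none past 1 either way. Its arguments: {"type":"object","properties":{"increments":{"type":"array","items":{"type":"array"}}},"required":["increments"]}

```bash
mkdir -p pics; cat > h.py <<'E'
import numpy as np, cv2
from scipy.spatial.transform import Rotation as R
from station import r
def cam(n):
    p=r.camera_params(n); a=np.array(p["attitude"],float)
    M=a if a.shape==(3,3) else R.from_rotvec(a).as_matrix() if a.size==3 else R.from_quat(a).as_matrix()
    return p,M
def ray(n,uv):
    p,M=cam(n); K=np.array([[p["fx"],0,p["cx"]],[0,p["fy"],p["cy"]],[0,0,1.]])
    s=cv2.undistortPoints(np.array([[uv]],float),K,np.array([p["k1"],0,0,0.]))[0,0]
    # k1 radial: drawn = s(1+k1 r^2), same as OpenCV
    d=M@np.array([s[0],s[1],1.]); return np.array(p["xyz"]),d/np.linalg.norm(d)
def at(n,uv,z):
    o,d=ray(n,uv); return o+d*(z-o[2])/d[2]
def proj(n,P):
    p,M=cam(n); c=(np.array(P,float)-np.array(p["xyz"]))@M; s=c[...,:2]/c[...,2:]
    s=s*(1+p["k1"]*(s**2).sum(-1,keepdims=True)); return s*[p["fx"],p["fy"]]+[p["cx"],p["cy"]]
def tri(a,b):
    (o1,d1),(o2,d2)=a,b; A=np.stack([d1,-d2],1); t=np.linalg.lstsq(A,o2-o1,rcond=None)[0]
    return (o1+d1*t[0]+o2+d2*t[1])/2, np.linalg.norm(o1+d1*t[0]-o2-d2*t[1])
def save(im,f): cv2.imwrite(f,im[:,:,::-1])
E
python3 - <<'E'
from h import *
for n in("side","top"):
    im=r.camera(n); save(cv2.resize(im,(800,600),interpolation=cv2.INTER_CUBIC),f"pics/{n}0.png"); np.save(f"{n}0.npy",im); print(n,r.camera_params(n))
    for l in("short_jar","block_press","dibber","round_well","block_well","long_well"):
        for q in r.spot_point(l,n)[:4]: print(l,np.round(q["centre"],1),round(q["p"],2),np.round(at(n,q["centre"],.009 if "well" in l else 0),3))
print(r.get_state())
E
```

```text
side {'fx': 454.98984524555664, 'fy': 454.98984524555664, 'cx': 256.12928924260564, 'cy': 195.92761984456766, 'k1': -0.03505273177682009, 'xyz': array([-0.17181754, -0.73630154,  0.82004484]), 'attitude': array([-2.12998425,  0.81830784, -0.36459928])}
short_jar [194.7 164.6] 0.68 [0.445 0.271 0.   ]
short_jar [225.2 157.7] 0.67 [0.538 0.236 0.   ]
short_jar [257.7 150.2] 0.65 [0.642 0.197 0.   ]
short_jar [207.4 135.5] 0.62 [0.577 0.383 0.   ]
block_press [269.6 315.4] 0.9 [ 0.234 -0.3    0.   ]
dibber [163.5 147.8] 0.73 [0.425 0.421 0.   ]
round_well [303.9 180. ] 0.73 [ 0.628 -0.023  0.009]
round_well [252.5 203.5] 0.59 [ 0.446 -0.001  0.009]
block_well [305.6 181.3] 0.96 [ 0.627 -0.031  0.009]
long_well [277.  190.9] 0.91 [ 0.534 -0.007  0.009]
top {'fx': 376.99088957222926, 'fy': 376.99088957222926, 'cx': 248.9124625852804, 'cy': 197.0293631144258, 'k1': -0.06625701259934988, 'xyz': array([3.38160608e-01, 5.44030117e-04, 1.02271038e+00]), 'attitude': array([-2.15631497,  2.16287857, -0.09549874])}
short_jar [168.4 161.1] 0.96 [0.547 0.241 0.   ]
short_jar [186.3 131.2] 0.84 [0.6
[... 269 characters left out ...]
.009]
{'time': 0.7, 'joints': array([-1.17617966,  0.5363693 , -0.00441274,  1.53789542,  0.00260672,
        1.06728156, -0.07119676]), 'qd': array([-0.00126692, -0.00037264, -0.00059817,  0.00100918,  0.00178282,
       -0.00018484, -0.00160528]), 'joint_efforts': array([-4.62047065e-04, -5.70764530e+01,  9.90071520e-01, -2.51867634e+01,
       -5.62124513e-02,  1.10229937e-02,  1.28080637e-05]), 'tool_pos': array([0.28903725, 0.58220514, 0.23873747]), 'eef_rot': array([7.17370732e-01, 3.05855462e+00, 7.36807687e-05]), 'contact_force': array([0.15038931, 0.57462906, 0.16095232]), 'ft_torque': array([ 0.02077588, -0.01342956,  0.01209872]), 'grip_force': 0.0, 'grip_width': 0.99783194694455}
```

View pics/top0.png

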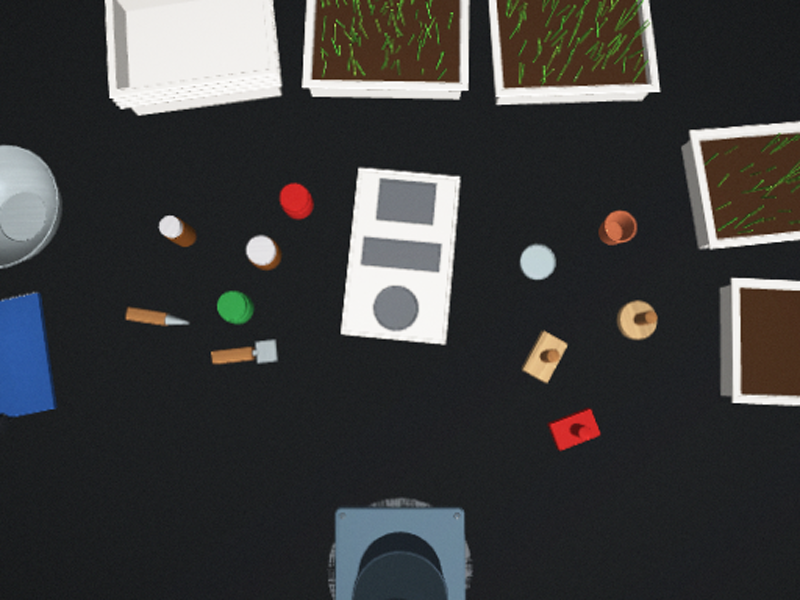

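View pics/side0.png

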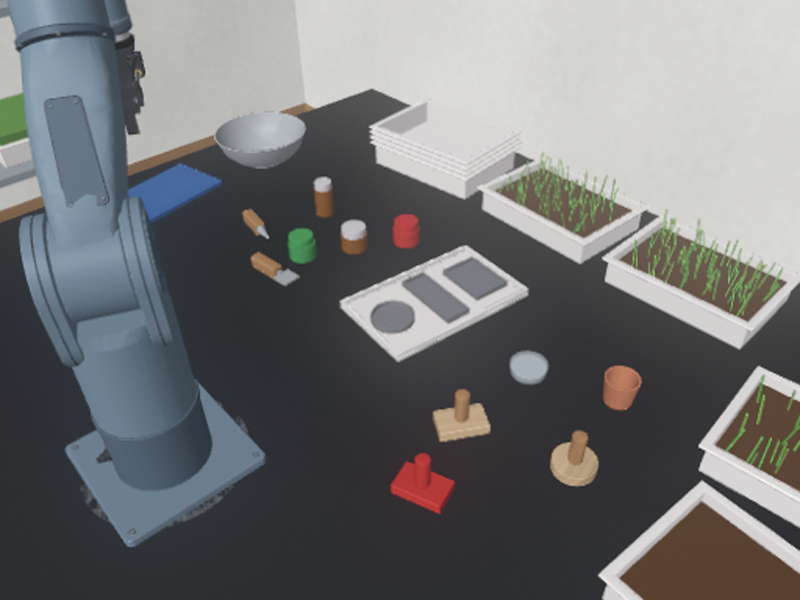

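Top view: short jar at (263,252), dibber (157,318), block press (545,356), and caddy wells block (407,201), long (401,254), round (396,308). Green and red jars, scraper, red press and disc press are distinct. Side view agrees: jar at (354,237), press at (461,415), dibber at (256,224).

```bash
python3 - <<'E'
from h import *
T=np.load("top0.npy");S=np.load("side0.npy")
def blob(im,c,half,f):
    # c in 800px coordinates
    c=np.array(c)*.64; x0,y0=(c-half).astype(int); x1,y1=(c+half).astype(int)
    q=cv2.resize(im[y0:y1,x0:x1],None,fx=4,fy=4,interpolation=cv2.INTER_CUBIC)
    m=f(cv2.cvtColor(q,cv2.COLOR_RGB2HSV).astype(int)).astype(np.uint8)
    k,L,st,ce=cv2.connectedComponentsWithStats(m)
    i=1+np.argmin([np.hypot(*(ce[j]-[half*4]*2))-st[j,4]*.02 for j in range(1,k)])
    cn=max(cv2.findContours((L==i).astype(np.uint8),0,1)[0],key=cv2.contourArea)[:,0]
    g=lambda p:(np.array(p)+.5)/4-.5+[x0,y0]
    return g(ce[i]),g(cn)
def rect(n,cn,z):
    P=np.array([at(n,p,z)[:2] for p in cn]); rc=cv2.minAreaRect((P*1000).astype(np.float32))
    return np.round(rc[0],1),np.round(rc[1],1),round(rc[2],1)
cap=lambda h:(h[...,1]<50)&(h[...,2]>110)
wood=lambda h:(h[...,1]>60)&(h[...,2]>70)&(h[...,0]<30)
pale=lambda h:wood(h)&(h[...,2]>150)
grey=lambda h:(h[...,2]>55)&(h[...,2]<140)
bright=lambda h:h[...,2]>70
white=lambda h:h[...,2]>55
ct,kt=blob(T,(261,248),22,cap);cs,ks=blob(S,(354,228),14,cap)
print("cap top",rect("top",kt,.05),"side px",cs, "tri",tri(ray("top",ct),ray("side",cs)))
for nm,c,h in(("block",(407,201),26),("long",(401,254),30),("round",(396,308),20)):
    a,k=blob(T,c,h,grey); print(nm,rect("top",k,.009))
    # side
for nm,c,h in(("block",(474,278),26),("long",(435,298),28),("round",(392,317),17)):
    a,k=blob(S,c,h,grey); print(nm,"side",rect("side",k,.009))
a,k=blob(T,(400,256),75,white);print("caddy z16",rect("top",k,.016))
a,k=blob(T,(545,356),24,wood);print("press z18",rect("top",k,.018))
for z in(.013,.02):
    a,k=blob(T,(150,317),30,bright);print("dib all",rect("top",k,z)); a2,k2=blob(T,(146,316),28,wood);print("dib handle",rect("top",k2,z)[0:], at("top",a2,z))
    P=np.array([at("top",p,z)[:2] for p in k]);i=np.argmin(P[:,1]);print("tip",P[i])
a,k=blob(S,(256,222),20,bright); print("dib side",rect("side",k,.013)); P=np.array([at("side",p,.013)[:2] for p in k]);print(P[np.argmin(P[:,1])])
for n,im,nm in(("top",T,"pt"),("side",S,"ps")): pass
t=np.hstack([cv2.resize(T[205:253,320:384],(400,300),interpolation=2),cv2.resize(S[245:293,264:328],(400,300),interpolation=2)])
b=np.hstack([cv2.resize(T[180:228,72:136],(400,300),interpolation=2),cv2.resize(S[125:173,140:204],(400,300),interpolation=2)])
save(np.vstack([t,b]),"pics/crop.png")
E
```

```text
cap top (array([541.1, 233.9]), array([52. , 49.3]), 59.9) side px [225.73626911 146.57558656] tri (array([0.54326394, 0.23630827, 0.03959954]), np.float64(0.000786758784129436))
block (array([635.3, -12.8]), array([99.1, 74.5]), 84.3)
long (array([540.4,  -3.4]), array([135. ,  48.6]), 84.4)
round (array([445.9,   6.6]), array([75.8, 75.5]), 89.7)
block side (array([636.3, -13.3]), array([109.3,  80.6]), 84.1)
long side (array([541.1,  -2.9]), array([148.2,  54.6]), 84.3)
round side (array([446.3,   5.7]), array([84.5, 76. ]), 49.7)Traceback (most recent call last):
  File "<stdin>", line 29, in <module>
  File "<stdin>", line 14, in rect
  File "h.py", line 14, in at
    o,d=ray(n,uv); return o+d*(z-o[2])/d[2]
        ~~~^^^^^^
  File "h.py", line 9, in ray
    p,M=cam(n); K=np.array([[p["fx"],0,p["cx"]],[0,p["fy"],p["cy"]],[0,0,1.]])
        ~~~^^^
  File "h.py", line 5, in cam
    p=r.camera_params(n); a=np.array(p["attitude"],float)
ValueError: time passes only in moves, steps and waits
```

```bash
python3 - <<'E'
s=open("h.py").read().replace("def cam(n):\n    p=r.camera_params(n);","import functools\n@functools.lru_cache\ndef cam(n):\n    p=r.camera_params(n);")
s+='''
def blob(im,c,half,f):
    c=np.array(c)*.64; x0,y0=(c-half).astype(int); x1,y1=(c+half).astype(int)
    q=cv2.resize(im[y0:y1,x0:x1],None,fx=4,fy=4,interpolation=cv2.INTER_CUBIC)
    m=f(cv2.cvtColor(q,cv2.COLOR_RGB2HSV).astype(int)).astype(np.uint8)
    k,L,st,ce=cv2.connectedComponentsWithStats(m)
    i=1+np.argmin([np.hypot(*(ce[j]-[half*4]*2))-st[j,4]*.02 for j in range(1,k)])
    cn=max(cv2.findContours((L==i).astype(np.uint8),0,1)[0],key=cv2.contourArea)[:,0]
    g=lambda p:(np.array(p)+.5)/4-.5+[x0,y0]
    return g(ce[i]),g(cn)
def rect(n,cn,z):
    P=np.array([at(n,p,z)[:2] for p in cn]); rc=cv2.minAreaRect((P*1000).astype(np.float32))
    return np.round(rc[0],1),np.round(rc[1],1),round(rc[2],1)
cap=lambda h:(h[...,1]<50)&(h[...,2]>110)
wood=lambda h:(h[...,1]>60)&(h[...,2]>70)&(h[...,0]<30)
bright=lambda h:h[...,2]>70
grey=lambda h:(h[...,2]>55)&(h[...,2]<140)
pale=lambda h:wood(h)&(h[...,2]>165)
dark=lambda h:wood(h)&(h[...,2]<165)
'''
open("h.py","w").write(s)
E
cat > m2.py <<'E'
from h import *
T=np.load("top0.npy");S=np.load("side0.npy")
for nm,c,h in(("block",(407,201),26),("long",(401,254),30),("round",(396,308),20)):
    a,k=blob(T,c,h,grey); print(nm,rect("top",k,.017))
for nm,c,h in(("block",(474,278),26),("long",(435,298),28),("round",(392,317),17)):
    a,k=blob(S,c,h,grey); print(nm,"side",rect("side",k,.017))
a,k=blob(T,(400,256),75,bright);print("caddy z16",rect("top",k,.016))
a,k=blob(T,(545,356),24,wood);print("press z18",rect("top",k,.018))
at2,k=blob(T,(550,355),10,dark);as2,k2=blob(S,(462,400),12,dark)
print("press handle px",at2,as2,at("top",at2,.06))
a,k=blob(T,(150,317),30,bright);print("dib all",rect("top",k,.013)); a2,k2=blob(T,(146,316),28,wood);print("dib handle",rect("top",k2,.02))
P=np.array([at("top",p,.013)[:2] for p in k]);print("tip",P[np.argmin(P[:,1])],P[np.argmax(P[:,1])])
a3,k=blob(S,(256,222),20,bright); print("dib side",rect("side",k,.013)); P=np.array([at("side",p,.013)[:2] for p in k]);print(P[np.argmin(P[:,1])],P[np.argmax(P[:,1])])
a4,k=blob(S,(254,220),20,wood);print("dib handle tri",tri(ray("top",a2),ray("side",a4)))
t=np.hstack([cv2.resize(T[205:253,320:384],(400,300),interpolation=2),cv2.resize(S[245:293,264:328],(400,300),interpolation=2)])
b=np.hstack([cv2.resize(T[180:228,72:136],(400,300),interpolation=2),cv2.resize(S[125:173,140:204],(400,300),interpolation=2)])
save(np.vstack([t,b]),"pics/crop.png")
E
python3 m2.py
```

```text
block (array([633. , -12.7]), array([98.3, 73.9]), 84.3)
long (array([538.8,  -3.3]), array([134. ,  48.2]), 84.4)
round (array([445. ,   6.5]), array([75.2, 74.9]), 89.7)
block side (array([628.3, -20.4]), array([108.2,  79.8]), 84.1)
long side (array([534.1, -10.1]), array([146.8,  54. ]), 84.3)
round side (array([440.2,  -1.6]), array([83.7, 75.2]), 49.7)
caddy z16 (array([539.1,  -3.2]), array([185. , 301.4]), 84.2)
press z18 (array([ 360.4, -247. ]), array([52.3, 80. ]), 60.3)
press handle px [348.75169683 227.26564857] [295.48071652 258.28161707] [ 0.36115167 -0.23784139  0.06      ]
dib all (array([429.4, 424.2]), array([116.6,  24.7]), 81.6)
dib handle (array([431.5, 439.6]), array([78.6, 24.5]), 81.6)
tip [0.41967758 0.36667931] [0.43025681 0.48245892]
dib side (array([430.9, 428.6]), array([137.2,  36.7]), 80.6)
[0.41877502 0.36107519] [0.44714072 0.49546254]
dib handle tri (array([0.4324014 , 0.44420314, 0.01438615]), np.float64(0.00019633218089979223))
```

View pics/crop.png

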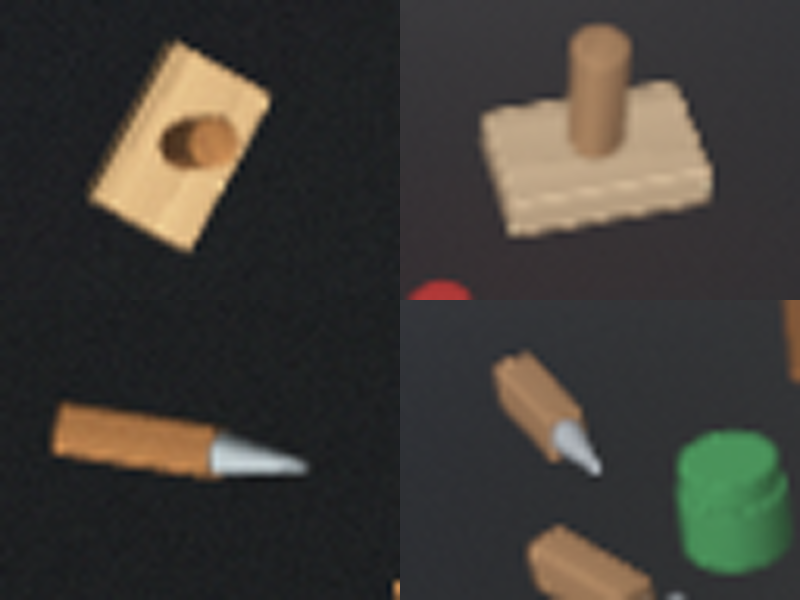

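The crop shows the press's foot top face corners at about (175,40), (270,97), (193,250) and (90,195), with the handle top at (213,142) in the top view and (600,43) in the side view. The dibber tip is at (307,467) and points to the robot's right. Next I compute the poses and plan the first move.

```bash
cat >> h.py <<'E'
def plan(p,ang,n=5,op=None):
    "p target TCP, ang = world angle (deg, mod 180) of tool y; prints rows"
    s=r.get_state(); M=R.from_rotvec(s["eef_rot"]).as_matrix(); a0=np.degrees(np.arctan2(M[1,1],M[0,1]))
    d=a0 if ang is None else ang; t=-np.radians((d-a0+90)%180-90); dp=np.array(p)-s["tool_pos"]
    print("t",round(s["time"],2),"now",np.round(s["tool_pos"],4),"ang",round(a0,1),"tilt",np.round(M[:2,2],3),"dp",np.round(dp,4),"turn",round(t,3),"w",round(s["grip_width"],3),"j7",round(s["joints"][6],2))
    for i in range(n):
        Mi=M@R.from_rotvec([0,0,t*i/n]).as_matrix(); print([np.round(Mi.T@dp/n/.05,2).tolist(),round(t/n/.12,2)])
E
python3 - <<'E'
from h import *
c=np.array([(348,211.4),(363.2,220.5),(350.9,245),(334.4,236.2)])-.4
P=np.array([at("top",x,.018)[:2] for x in c])*1000; print(P.round(1),"mean",P.mean(0)); e=(P[3]-P[0]+P[2]-P[1])/2; print("long ang",np.degrees(np.arctan2(e[1],e[0])),np.linalg.norm(e))
print("handle top",at("top",(353.7,227.3),.07),tri(ray("top",(353.7,227.3)),ray("side",(295.6,251.5))))
print("tip",at("top",(120.7,206.3),.013))
# dibber handle top corners
for q in[(62,403),(53,453),(218,430),(212,477)]: print(at("top",(q[0]/6.25+71.6,(q[1]-300)/6.25+179.6),.026).round(4))
plan((.542,.2355,.15),30,10)
E
```

```text
[[ 405.5 -246.4]
 [ 381.  -286.4]
 [ 316.3 -251.7]
 [ 339.8 -208.3]] mean [ 360.64595558 -248.20803013]
long ang 150.84712695228382 74.68063928034923
handle top [ 0.36075726 -0.24791184  0.07      ] (array([ 0.36117969, -0.24855198,  0.06876286]), np.float64(0.000994762132741689))
tip [0.42056488 0.3664997  0.013     ]
[0.4476 0.4718 0.026 ]
[0.4258 0.4748 0.026 ]
[0.4356 0.4016 0.026 ]
[0.4152 0.4035 0.026 ]
t 0.7 now [0.289  0.5822 0.2387] ang 63.6 tilt [0. 0.] dp [ 0.253  -0.3467 -0.0887] turn 0.586 w 0.998 j7 -0.07
[[-0.76, -0.4, 0.18], np.float64(0.49)]
[[-0.78, -0.35, 0.18], np.float64(0.49)]
[[-0.8, -0.3, 0.18], np.float64(0.49)]
[[-0.82, -0.26, 0.18], np.float64(0.49)]
[[-0.83, -0.21, 0.18], np.float64(0.49)]
[[-0.84, -0.16, 0.18], np.float64(0.49)]
[[-0.85, -0.11, 0.18], np.float64(0.49)]
[[-0.86, -0.06, 0.18], np.float64(0.49)]
[[-0.86, -0.01, 0.18], np.float64(0.49)]
[[-0.86, 0.04, 0.18], np.float64(0.49)]
```

send_rows:
  increments:
    - [[-0.76,-0.4,0.18],0.49,1]
    - [[-0.78,-0.35,0.18],0.49,1]
    - [[-0.8,-0.3,0.18],0.49,1]
    - [[-0.82,-0.26,0.18],0.49,1]
    - [[-0.83,-0.21,0.18],0.49,1]

```text
time: 1.32
tool_pos: [0.4158, 0.4078, 0.1936]
eef_rot: [1.16, 2.919, 0.001]
contact_force: [-0.3, 1.3, 0.8]
grip_width: 0.998
grip_force: 0.0
```

send_rows:
  increments:
    - [[-0.84,-0.16,0.18],0.49,1]
    - [[-0.85,-0.11,0.18],0.49,1]
    - [[-0.86,-0.06,0.18],0.49,1]
    - [[-0.86,-0.01,0.18],0.49,1]
    - [[-0.86,0.04,0.18],0.49,1]

```text
time: 1.95
tool_pos: [0.542, 0.2341, 0.1486]
eef_rot: [1.575, 2.718, 0.001]
contact_force: [0.1, -0.2, 0.2]
grip_width: 1.0
grip_force: 0.0
```

```bash
python3 -c "
from h import *
plan((.542,.2355,.018),30,5)"
```

```text
t 1.95 now [0.542  0.2341 0.1486] ang 29.8 tilt [0. 0.] dp [-0.      0.0014 -0.1306] turn -0.003 w 1.0 j7 0.15
[[0.0, 0.0, 0.52], np.float64(-0.01)]
[[0.0, 0.0, 0.52], np.float64(-0.01)]
[[0.0, 0.0, 0.52], np.float64(-0.01)]
[[0.0, 0.0, 0.52], np.float64(-0.01)]
[[0.0, 0.0, 0.52], np.float64(-0.01)]
```

send_rows:
  increments:
    - [[0,0,0.7],0,1]
    - [[0,0,0.7],0,1]
    - [[0,0,0.6],0,1]
    - [[0,0,0.4],0,1]
    - [[0,0,0.2],0,1]

```text
time: 2.58
tool_pos: [0.541, 0.2351, 0.0179]
eef_rot: [-1.573, -2.719, 0.001]
contact_force: [0.5, -0.8, 0.4]
grip_width: 0.999
grip_force: 0.0
```

send_rows:
  increments:
    - [[0,0,0],0,-1]
    - [[0,0,0],0,-1]
    - [[0,0,0],0,-1]
    - [[0,0,0],0,-1]
    - [[0,0,0],0,-1]

```text
time: 3.2
tool_pos: [0.5417, 0.2354, 0.0194]
eef_rot: [1.573, 2.719, 0.002]
contact_force: [-2.6, 0.0, 6.2]
grip_width: 0.602
grip_force: 30.0
```

```bash
python3 -c "
from h import *
plan((.543,.2355,.11),None,5); plan((.445,.0065,.11),None,6)"
```

```text
t 3.2 now [0.5417 0.2354 0.0194] ang 29.9 tilt [0.001 0.001] dp [0.0013 0.0001 0.0906] turn -0.0 w 0.602 j7 0.18
[[-0.0, 0.01, -0.36], np.float64(-0.0)]
[[-0.0, 0.01, -0.36], np.float64(-0.0)]
[[-0.0, 0.01, -0.36], np.float64(-0.0)]
[[-0.0, 0.01, -0.36], np.float64(-0.0)]
[[-0.0, 0.01, -0.36], np.float64(-0.0)]
t 3.2 now [0.5417 0.2354 0.0194] ang 29.9 tilt [0.001 0.001] dp [-0.0967 -0.2289  0.0906] turn -0.0 w 0.602 j7 0.18
[[-0.5, -0.66, -0.3], np.float64(-0.0)]
[[-0.5, -0.66, -0.3], np.float64(-0.0)]
[[-0.5, -0.66, -0.3], np.float64(-0.0)]
[[-0.5, -0.66, -0.3], np.float64(-0.0)]
[[-0.5, -0.66, -0.3], np.float64(-0.0)]
[[-0.5, -0.66, -0.3], np.float64(-0.0)]
```

send_rows:
  increments:
    - [[0,0,-0.2],0,-1]
    - [[0,0,-0.5],0,-1]
    - [[0,0,-0.6],0,-1]
    - [[0,0,-0.4],0,-1]
    - [[0,0,0],0,-1]

```text
time: 3.82
tool_pos: [0.5421, 0.2356, 0.1052]
eef_rot: [1.572, 2.718, 0.004]
contact_force: [-0.1, -0.2, -0.5]
grip_width: 0.599
grip_force: 30.0
```

send_rows:
  increments:
    - [[-0.4,-0.5,0],0,-1]
    - [[-0.8,-1.0,0],0,-1]
    - [[-0.8,-1.0,0],0,-1]
    - [[-0.7,-0.96,0],0,-1]
    - [[-0.3,-0.5,0],0,-1]

```text
time: 4.45
tool_pos: [0.4428, 0.0059, 0.1028]
eef_rot: [-1.577, -2.715, 0.004]
contact_force: [0.2, 0.3, -1.9]
grip_width: 0.601
grip_force: 30.0
```

```bash
python3 -c "
from h import *
plan((.445,.0065,.0285),None,5)
save(cv2.resize(r.camera('side')[100:292,150:406],(800,600)),'pics/s1.png')"
```

```text
t 4.45 now [0.4428 0.0059 0.1028] ang 29.7 tilt [-0.003 -0.001] dp [ 0.0022  0.0006 -0.0743] turn -0.0 w 0.601 j7 0.53
[[-0.0, 0.01, 0.3], np.float64(-0.0)]
[[-0.0, 0.01, 0.3], np.float64(-0.0)]
[[-0.0, 0.01, 0.3], np.float64(-0.0)]
[[-0.0, 0.01, 0.3], np.float64(-0.0)]
[[-0.0, 0.01, 0.3], np.float64(-0.0)]
```

View pics/s1.png

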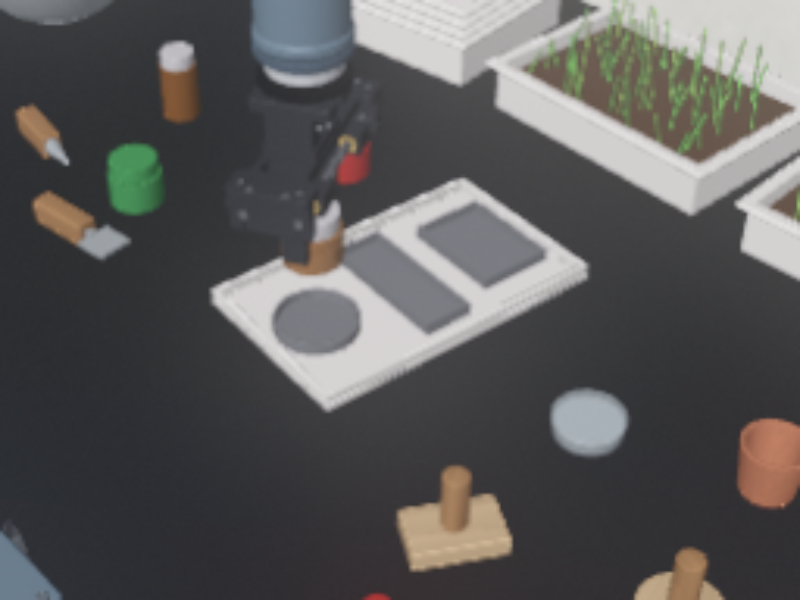

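The jar hangs upright in the gripper above the round well, whose centre is at (316,320). Lowering it now.

send_rows:
  increments:
    - [[0,0.04,0.4],0,-1]
    - [[0,0,0.4],0,-1]
    - [[0,0,0.3],0,-1]
    - [[0,0,0.2],0,-1]
    - [[0,0,0.15],0,-1]

```text
time: 5.12
tool_pos: [0.4471, 0.0103, 0.0306]
eef_rot: [-1.573, -2.719, 0.0]
contact_force: [-0.0, -1.1, -0.9]
grip_width: 0.607
grip_force: 30.0
```

send_rows:
  increments:
    - [[0,0,0.02],0,-1]
    - [[0,0,0],0,-1]
    - [[0,0,0],0,0.5]
    - [[0,0,0],0,0.5]
    - [[0,0,0],0,0.5]

```text
time: 5.75
tool_pos: [0.4474, 0.0103, 0.0304]
eef_rot: [1.573, 2.719, 0.0]
contact_force: [-0.3, -0.4, 0.6]
grip_width: 0.75
grip_force: 0.0
```

send_rows:
  increments:
    - [[0,0,0],0,0.8]
    - [[0,0,-0.4],0,0.8]
    - [[0,0,-0.8],0,0.8]
    - [[0,0,-0.8],0,0.8]
    - [[0,0,-0.4],0,0.8]

```text
time: 6.38
tool_pos: [0.4479, 0.0103, 0.1522]
eef_rot: [1.572, 2.718, 0.003]
contact_force: [0.4, -0.4, 0.3]
grip_width: 0.901
grip_force: 0.0
```

```bash
python3 -c "
from h import *
plan((.3608,-.248,.15),None,7)
im=r.camera('side');save(cv2.resize(im[130:322,150:406],(800,600)),'pics/s2.png')"
```

```text
t 6.38 now [0.4479 0.0103 0.1522] ang 29.9 tilt [0.003 0.   ] dp [-0.0871 -0.2583 -0.0022] turn -0.0 w 0.901 j7 0.5
[[-0.52, -0.58, 0.01], np.float64(-0.0)]
[[-0.52, -0.58, 0.01], np.float64(-0.0)]
[[-0.52, -0.58, 0.01], np.float64(-0.0)]
[[-0.52, -0.58, 0.01], np.float64(-0.0)]
[[-0.52, -0.58, 0.01], np.float64(-0.0)]
[[-0.52, -0.58, 0.01], np.float64(-0.0)]
[[-0.52, -0.58, 0.01], np.float64(-0.0)]
```

View pics/s2.png

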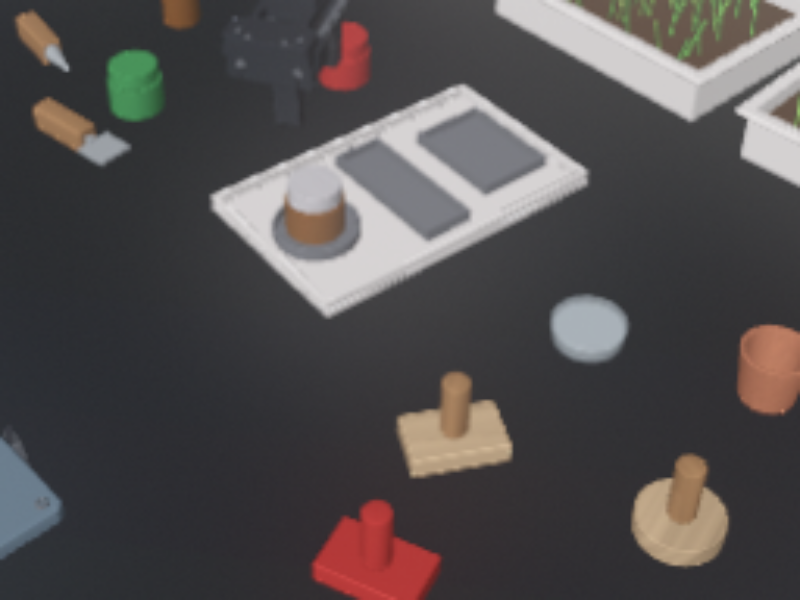

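The jar stands upright in the round well at (316,210), with the grey ring visible all round it. Now the press.

send_rows:
  increments:
    - [[-0.4,-0.5,0],0,0.5]
    - [[-0.75,-0.8,0],0,0.5]
    - [[-0.75,-0.8,0],0,0.5]
    - [[-0.75,-0.8,0],0,0.5]
    - [[-0.6,-0.7,0],0,0.5]

```text
time: 7.05
tool_pos: [0.3712, -0.2222, 0.1498]
eef_rot: [-1.574, -2.719, 0.001]
contact_force: [1.0, -0.5, 0.3]
grip_width: 0.75
grip_force: 0.0
```

send_rows:
  increments:
    - [[-0.39,-0.46,0.2],0,0.5]
    - [[0,0,0.4],0,0.5]
    - [[0,0,0.4],0,0.5]
    - [[0,0,0],0,0.5]
    - [[0,0,0],0,0.5]

```text
time: 7.68
tool_pos: [0.3621, -0.2488, 0.1004]
eef_rot: [1.573, 2.719, -0.0]
contact_force: [-0.5, 0.2, -0.0]
grip_width: 0.749
grip_force: 0.0
```

```bash
python3 -c "
from h import *
plan((.361,-.248,.029),None,5)"
```

```text
t 7.67 now [ 0.3621 -0.2488  0.1004] ang 29.9 tilt [-0. -0.] dp [-0.0011  0.0008 -0.0714] turn -0.0 w 0.749 j7 1.22
[[0.0, -0.0, 0.29], np.float64(-0.0)]
[[0.0, -0.0, 0.29], np.float64(-0.0)]
[[0.0, -0.0, 0.29], np.float64(-0.0)]
[[0.0, -0.0, 0.29], np.float64(-0.0)]
[[0.0, -0.0, 0.29], np.float64(-0.0)]
```

send_rows:
  increments:
    - [[0.02,0,0.4],0,0.5]
    - [[0,0,0.4],0,0.5]
    - [[0,0,0.3],0,0.5]
    - [[0,0,0.2],0,0.5]
    - [[0,0,0.13],0,0.5]

```text
time: 8.3
tool_pos: [0.3616, -0.248, 0.0285]
eef_rot: [1.573, 2.719, 0.0]
contact_force: [0.2, 0.2, 1.1]
grip_width: 0.752
grip_force: 0.0
```

send_rows:
  increments:
    - [[0,0,0],0,-1]
    - [[0,0,0],0,-1]
    - [[0,0,0],0,-1]
    - [[0,0,0],0,-1]
    - [[0,0,0],0,-1]

```text
time: 8.93
tool_pos: [0.3615, -0.2479, 0.0289]
eef_rot: [1.573, 2.719, 0.0]
contact_force: [0.2, 0.0, 2.6]
grip_width: 0.237
grip_force: 30.0
```

send_rows:
  increments:
    - [[0,0,0],0,-1]
    - [[0,0,-0.3],0,-1]
    - [[0,0,-0.5],0,-1]
    - [[0,0,-0.4],0,-1]
    - [[0,0,-0.2],0,-1]

```text
time: 9.55
tool_pos: [0.3619, -0.2481, 0.1002]
eef_rot: [1.572, 2.718, 0.0]
contact_force: [-1.2, 0.1, -1.3]
grip_width: 0.239
grip_force: 29.9
```

```bash
python3 -c "
from h import *
plan((.6335,-.0127,.11),29.9-66.6,15)
im=r.camera('side');save(cv2.resize(im[180:324,200:392],(800,600)),'pics/s3.png')"
```

```text
t 9.55 now [ 0.3619 -0.2481  0.1002] ang 29.9 tilt [ 0.002 -0.001] dp [0.2716 0.2354 0.0098] turn 1.163 w 0.239 j7 1.23
[[0.09, 0.47, -0.01], np.float64(0.65)]
[[0.13, 0.46, -0.01], np.float64(0.65)]
[[0.16, 0.45, -0.01], np.float64(0.65)]
[[0.2, 0.44, -0.01], np.float64(0.65)]
[[0.23, 0.42, -0.01], np.float64(0.65)]
[[0.26, 0.4, -0.01], np.float64(0.65)]
[[0.29, 0.38, -0.01], np.float64(0.65)]
[[0.32, 0.36, -0.01], np.float64(0.65)]
[[0.35, 0.33, -0.01], np.float64(0.65)]
[[0.37, 0.3, -0.01], np.float64(0.65)]
[[0.39, 0.27, -0.01], np.float64(0.65)]
[[0.41, 0.24, -0.01], np.float64(0.65)]
[[0.43, 0.21, -0.01], np.float64(0.65)]
[[0.45, 0.17, -0.01], np.float64(0.65)]
[[0.46, 0.14, -0.01], np.float64(0.65)]
```

View pics/s3.png

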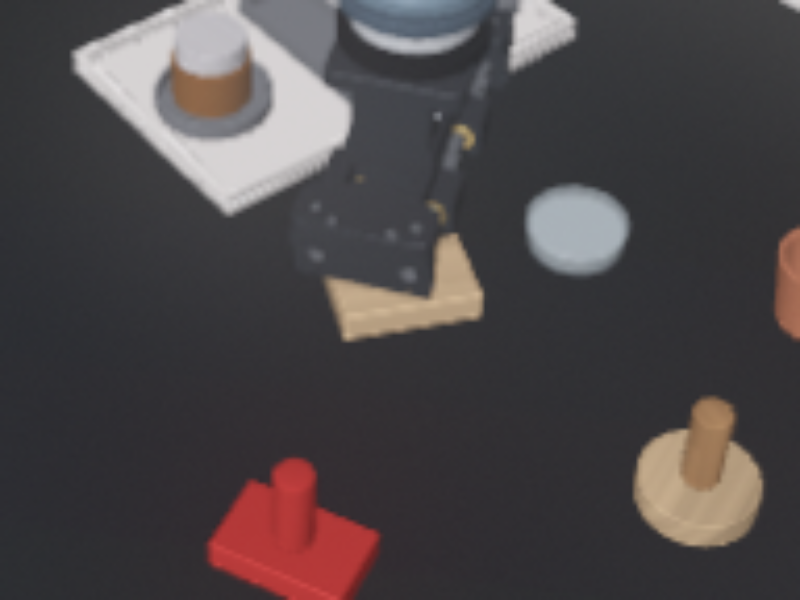

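The press is lifted and level, foot at (405,300). Carrying it to the block well.

send_rows:
  increments:
    - [[0.09,0.47,-0.01],0.65,-1]
    - [[0.13,0.46,-0.01],0.65,-1]
    - [[0.16,0.45,-0.01],0.65,-1]
    - [[0.2,0.44,-0.01],0.65,-1]
    - [[0.23,0.42,-0.01],0.65,-1]

```text
time: 10.22
tool_pos: [0.4522, -0.1688, 0.1008]
eef_rot: [-2.072, -2.36, 0.001]
contact_force: [0.4, -0.1, -2.1]
grip_width: 0.241
grip_force: 29.9
```

send_rows:
  increments:
    - [[0.26,0.4,-0.01],0.65,-1]
    - [[0.29,0.38,-0.01],0.65,-1]
    - [[0.32,0.36,-0.01],0.65,-1]
    - [[0.35,0.33,-0.01],0.65,-1]
    - [[0.37,0.3,-0.01],0.65,-1]

```text
time: 10.85
tool_pos: [0.5431, -0.091, 0.1032]
eef_rot: [-2.49, -1.914, 0.001]
contact_force: [1.1, -0.1, -1.7]
grip_width: 0.243
grip_force: 29.9
```

send_rows:
  increments:
    - [[0.39,0.27,-0.01],0.65,-1]
    - [[0.41,0.24,-0.01],0.65,-1]
    - [[0.43,0.21,-0.01],0.65,-1]
    - [[0.45,0.17,-0.01],0.65,-1]
    - [[0.46,0.14,-0.01],0.65,-1]

```text
time: 11.48
tool_pos: [0.6338, -0.0133, 0.1054]
eef_rot: [-2.814, -1.395, 0.002]
contact_force: [-0.3, -0.1, -1.4]
grip_width: 0.241
grip_force: 29.9
```

send_rows:
  increments:
    - [[0,0,0],0,-1]
    - [[0,0,0],0,-1]
    - [[0,0,0],0,-1]
    - [[0,0,0],0,-1]
    - [[0,0,0],0,-1]

```text
time: 12.1
tool_pos: [0.6337, -0.0144, 0.1063]
eef_rot: [-2.813, -1.398, -0.0]
contact_force: [-1.2, -0.5, -1.1]
grip_width: 0.24
grip_force: 29.9
```

```bash
python3 -c "
from h import *
plan((.6335,-.0127,.0385),29.9-66.6,5)
im=r.camera('side');t=r.camera('top');save(np.hstack([cv2.resize(im[90:234,240:384],(400,400)),cv2.resize(t[90:234,190:334],(400,400))]),'pics/s4.png')"
```

```text
t 12.1 now [ 0.6337 -0.0144  0.1063] ang -37.1 tilt [0. 0.] dp [-0.0002  0.0017 -0.0678] turn -0.008 w 0.24 j7 -0.29
[[0.0, -0.0, 0.27], np.float64(-0.01)]
[[0.0, -0.0, 0.27], np.float64(-0.01)]
[[0.0, -0.0, 0.27], np.float64(-0.01)]
[[0.0, -0.0, 0.27], np.float64(-0.01)]
[[0.0, -0.0, 0.27], np.float64(-0.01)]
```

View pics/s4.png

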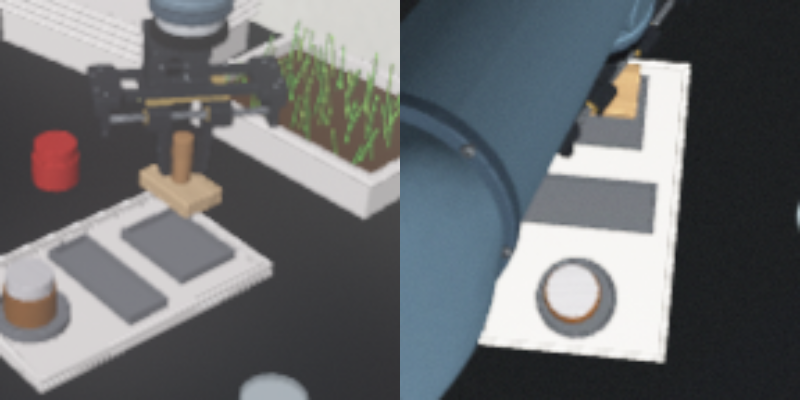

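The press hangs level and aligned with the block well (side (180,190), top (625,90)); the jar sits inside the round well in the top view (575,293). Lowering.

send_rows:
  increments:
    - [[-0.02,0.03,0.3],-0.06,-1]
    - [[0,0,0.35],0,-1]
    - [[0,0,0.3],0,-1]
    - [[0,0,0.25],0,-1]
    - [[0,0,0.14],0,-1]

```text
time: 12.82
tool_pos: [0.634, -0.0157, 0.038]
eef_rot: [-2.808, -1.409, 0.002]
contact_force: [0.2, -0.9, -1.1]
grip_width: 0.241
grip_force: 29.9
```

send_rows:
  increments:
    - [[0,0,0.02],0,-1]
    - [[0,0,0],0,-1]
    - [[0,0,0],0,0]
    - [[0,0,0],0,0]
    - [[0,0,0],0,0]

```text
time: 13.45
tool_pos: [0.6347, -0.0157, 0.0385]
eef_rot: [2.808, 1.409, 0.001]
contact_force: [0.3, -0.2, 0.4]
grip_width: 0.496
grip_force: 0.0
```

send_rows:
  increments:
    - [[0,0,0],0,0.3]
    - [[0,0,-0.3],0,0.3]
    - [[0,0,-0.6],0,0.3]
    - [[0,0,-0.6],0,0.3]
    - [[0,0,-0.7],0,0.3]

```text
time: 14.08
tool_pos: [0.6344, -0.0158, 0.1501]
eef_rot: [2.808, 1.408, 0.0]
contact_force: [-0.7, -0.2, -0.1]
grip_width: 0.649
grip_force: 0.0
```

```bash
python3 -c "
from h import *
plan((.4325,.4442,.15),-8.5,12)
im=r.camera('side');t=r.camera('top');save(np.hstack([cv2.resize(im[90:234,240:384],(400,400)),cv2.resize(t[90:234,190:334],(400,400))]),'pics/s5.png')"
```

```text
t 14.07 now [ 0.6344 -0.0158  0.1501] ang -36.7 tilt [0. 0.] dp [-2.019e-01  4.600e-01 -1.000e-04] turn -0.493 w 0.649 j7 -0.31
[[0.41, -0.73, 0.0], np.float64(-0.34)]
[[0.44, -0.71, 0.0], np.float64(-0.34)]
[[0.47, -0.69, 0.0], np.float64(-0.34)]
[[0.5, -0.67, 0.0], np.float64(-0.34)]
[[0.53, -0.65, 0.0], np.float64(-0.34)]
[[0.55, -0.63, 0.0], np.float64(-0.34)]
[[0.58, -0.61, 0.0], np.float64(-0.34)]
[[0.6, -0.58, 0.0], np.float64(-0.34)]
[[0.63, -0.56, 0.0], np.float64(-0.34)]
[[0.65, -0.53, 0.0], np.float64(-0.34)]
[[0.67, -0.5, 0.0], np.float64(-0.34)]
[[0.69, -0.47, 0.0], np.float64(-0.34)]
```

View pics/s5.png

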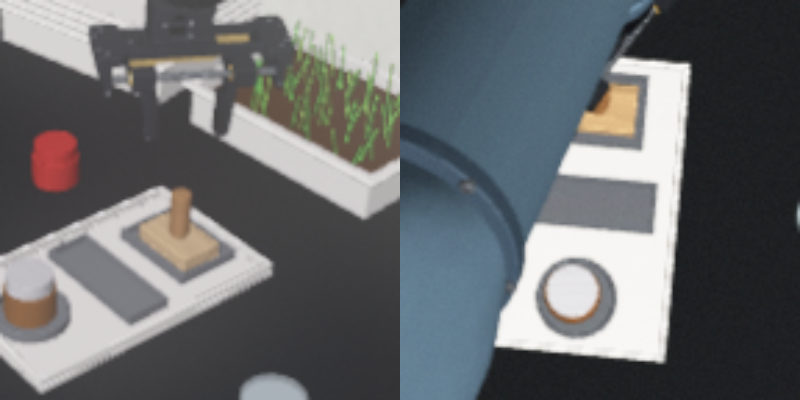

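The press rests flat in the block well, (180,240) in the side view. Going to the dibber.

send_rows:
  increments:
    - [[0.41,-0.71,0],-0.34,0.3]
    - [[0.44,-0.69,0],-0.34,0.3]
    - [[0.47,-0.67,0],-0.34,0.3]
    - [[0.5,-0.65,0],-0.34,0.3]
    - [[0.53,-0.63,0],-0.34,0.3]

```text
time: 14.8
tool_pos: [0.5539, 0.1742, 0.1483]
eef_rot: [-2.649, -1.689, 0.0]
contact_force: [-0.6, 0.0, -0.1]
grip_width: 0.654
grip_force: 0.0
```

send_rows:
  increments:
    - [[0.55,-0.61,0],-0.34,0.3]
    - [[0.58,-0.59,0],-0.34,0.3]
    - [[0.6,-0.56,0],-0.34,0.3]
    - [[0.63,-0.54,0],-0.34,0.3]
    - [[0.65,-0.51,0],-0.34,0.3]

```text
time: 15.42
tool_pos: [0.4743, 0.3644, 0.1483]
eef_rot: [2.463, 1.95, -0.0]
contact_force: [0.7, -0.2, 0.8]
grip_width: 0.649
grip_force: 0.0
```

send_rows:
  increments:
    - [[0.6,-0.48,0],-0.34,0.3]
    - [[0.45,-0.4,0],-0.34,0.3]
    - [[0,0,0.4],0,0.3]
    - [[0,0,0.6],0,0.3]
    - [[0,0,0],0,0.3]

```text
time: 16.05
tool_pos: [0.4426, 0.4209, 0.0956]
eef_rot: [2.384, 2.044, -0.009]
contact_force: [0.7, -0.8, -0.1]
grip_width: 0.647
grip_force: 0.0
```

```bash
python3 -c "
from h import *
plan((.4299,.4295,.016),-8.6,5)"
```

```text
t 16.05 now [0.4426 0.4209 0.0956] ang -8.8 tilt [-0.003 -0.005] dp [-0.0127  0.0086 -0.0796] turn -0.003 w 0.647 j7 -0.65
[[0.03, -0.05, 0.32], np.float64(-0.01)]
[[0.03, -0.05, 0.32], np.float64(-0.01)]
[[0.03, -0.05, 0.32], np.float64(-0.01)]
[[0.03, -0.05, 0.32], np.float64(-0.01)]
[[0.03, -0.05, 0.32], np.float64(-0.01)]
```

send_rows:
  increments:
    - [[0.13,-0.28,0],0,0.3]
    - [[0,0,0.3],0,0.3]
    - [[0,0,0.3],0,0.3]
    - [[0,0,0.1],0,0.3]
    - [[0,0,0],0,0.3]

```text
time: 16.68
tool_pos: [0.4305, 0.432, 0.0627]
eef_rot: [2.383, 2.046, -0.001]
contact_force: [0.1, -0.6, 0.1]
grip_width: 0.651
grip_force: 0.0
```

```bash
python3 -c "
from h import *
plan((.4299,.4295,.016),-8.6,1)
im=r.camera('side');t=r.camera('top');save(np.hstack([cv2.resize(im[100:196,120:216],(400,400)),cv2.resize(t[160:256,60:156],(400,400))]),'pics/s6.png')"
```

```text
t 16.68 now [0.4305 0.432  0.0627] ang -8.7 tilt [-0.    -0.001] dp [-0.0006 -0.0025 -0.0467] turn -0.002 w 0.651 j7 -0.66
[[-0.05, -0.0, 0.93], np.float64(-0.01)]
```

View pics/s6.png

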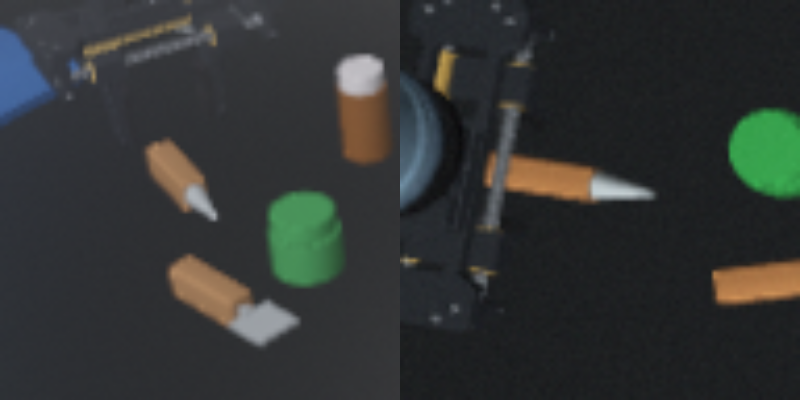

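The fingers straddle the dibber's handle (side (115,130) and (222,100)), handle at (175,175). Descending and gripping.

send_rows:
  increments:
    - [[-0.05,-0.02,0.3],0,0.3]
    - [[0,0,0.3],0,0.3]
    - [[0,0,0.2],0,0.3]
    - [[0,0,0.13],0,0.3]
    - [[0,0,0],0,0.3]

```text
time: 17.4
tool_pos: [0.4289, 0.43, 0.0161]
eef_rot: [2.383, 2.047, -0.001]
contact_force: [0.9, -0.7, 0.3]
grip_width: 0.652
grip_force: 0.0
```

send_rows:
  increments:
    - [[0,0,0],0,-1]
    - [[0,0,0],0,-1]
    - [[0,0,0],0,-1]
    - [[0,0,0],0,-1]
    - [[0,0,0],0,-1]

```text
time: 18.02
tool_pos: [0.4294, 0.4303, 0.017]
eef_rot: [2.383, 2.047, 0.001]
contact_force: [0.0, 0.9, 1.8]
grip_width: 0.247
grip_force: 30.0
```

send_rows:
  increments:
    - [[0,0,0],0,-1]
    - [[0,0,-0.4],0,-1]
    - [[0,0,-0.7],0,-1]
    - [[0,0,-0.6],0,-1]
    - [[0,0,-0.3],0,-1]

```text
time: 18.65
tool_pos: [0.4296, 0.4308, 0.1192]
eef_rot: [-2.382, -2.047, -0.004]
contact_force: [-0.3, 1.0, 0.0]
grip_width: 0.245
grip_force: 30.0
```

```bash
python3 -c "
from h import *
plan((.5402,.0067,.12),-5.7,15)
im=r.camera('side');t=r.camera('top');save(np.hstack([cv2.resize(im[80:176,120:216],(400,400)),cv2.resize(t[160:256,60:156],(400,400))]),'pics/s7.png')"
```

```text
t 18.65 now [0.4296 0.4308 0.1192] ang -8.7 tilt [0.001 0.002] dp [ 0.1106 -0.4241  0.0008] turn -0.052 w 0.245 j7 -0.69
[[-0.54, 0.23, -0.0], np.float64(-0.03)]
[[-0.54, 0.23, -0.0], np.float64(-0.03)]
[[-0.54, 0.23, -0.0], np.float64(-0.03)]
[[-0.54, 0.23, -0.0], np.float64(-0.03)]
[[-0.54, 0.22, -0.0], np.float64(-0.03)]
[[-0.54, 0.22, -0.0], np.float64(-0.03)]
[[-0.54, 0.22, -0.0], np.float64(-0.03)]
[[-0.54, 0.22, -0.0], np.float64(-0.03)]
[[-0.54, 0.22, -0.0], np.float64(-0.03)]
[[-0.54, 0.21, -0.0], np.float64(-0.03)]
[[-0.54, 0.21, -0.0], np.float64(-0.03)]
[[-0.55, 0.21, -0.0], np.float64(-0.03)]
[[-0.55, 0.21, -0.0], np.float64(-0.03)]
[[-0.55, 0.21, -0.0], np.float64(-0.03)]
[[-0.55, 0.2, -0.0], np.float64(-0.03)]
```

View pics/s7.png

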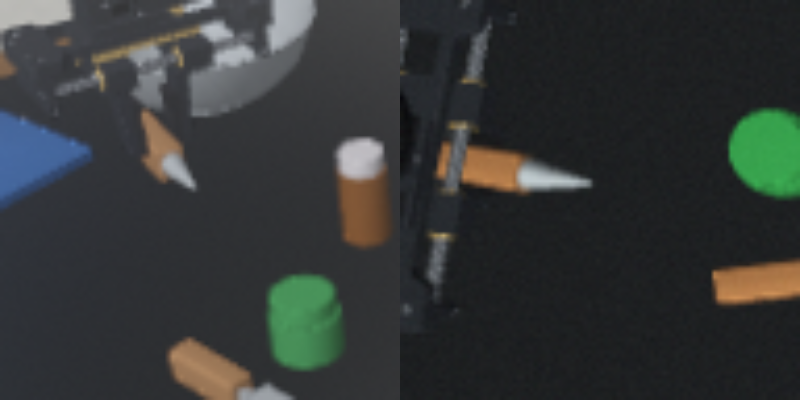

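The dibber is held level, tip at (590,184) in the top view. Carrying it to the long well.

send_rows:
  increments:
    - [[-0.3,0.13,0],-0.03,-1]
    - [[-0.6,0.25,0],-0.03,-1]
    - [[-0.7,0.29,0],-0.03,-1]
    - [[-0.7,0.29,0],-0.03,-1]
    - [[-0.7,0.29,0],-0.03,-1]

```text
time: 19.38
tool_pos: [0.469, 0.2697, 0.1155]
eef_rot: [2.365, 2.068, -0.004]
contact_force: [0.8, -0.7, -1.7]
grip_width: 0.247
grip_force: 30.0
```

send_rows:
  increments:
    - [[-0.7,0.28,0],-0.03,-1]
    - [[-0.7,0.28,0],-0.03,-1]
    - [[-0.7,0.28,0],-0.03,-1]
    - [[-0.7,0.27,0],-0.03,-1]
    - [[-0.7,0.27,0],-0.03,-1]

```text
time: 20.0
tool_pos: [0.5149, 0.0878, 0.1156]
eef_rot: [-2.346, -2.089, 0.004]
contact_force: [-0.8, -0.5, -0.5]
grip_width: 0.245
grip_force: 30.0
```

send_rows:
  increments:
    - [[-0.7,0.27,0],-0.03,-1]
    - [[-0.6,0.22,0],-0.05,-1]
    - [[-0.3,0.1,0],-0.05,-1]
    - [[0,0,0],0,-1]
    - [[0,0,0],0,-1]

```text
time: 20.62
tool_pos: [0.5359, 0.0092, 0.1163]
eef_rot: [-2.327, -2.109, 0.0]
contact_force: [-0.3, -0.1, -1.6]
grip_width: 0.244
grip_force: 30.0
```

```bash
python3 -c "
from h import *
print(at('top',(105.2,203.8),.115))
plan((.5402,.0067,.026),-5.7,1)
im=r.camera('side');t=r.camera('top');save(np.hstack([cv2.resize(im[90:234,230:374],(400,400)),cv2.resize(t[90:234,190:334],(400,400))]),'pics/s8.png')"
```

```text
[0.4184911  0.36868823 0.115     ]
t 20.62 now [0.5359 0.0092 0.1163] ang -5.6 tilt [-0.001  0.001] dp [ 0.0043 -0.0025 -0.0903] turn 0.001 w 0.244 j7 0.13
[[-0.04, 0.09, 1.81], np.float64(0.01)]
```

View pics/s8.png

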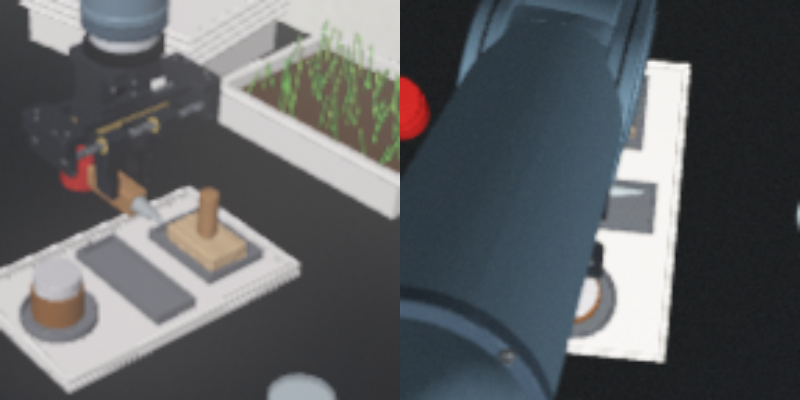

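The dibber is level above the long well, tip at (640,192) in the top view, well at (630,205). Fine correction, then lowering.

send_rows:
  increments:
    - [[-0.04,0.09,0.2],0,-1]
    - [[0,0,0.35],0,-1]
    - [[0,0,0.35],0,-1]
    - [[0,0,0.2],0,-1]
    - [[0,0,0],0,-1]

```text
time: 21.35
tool_pos: [0.5399, 0.0052, 0.0606]
eef_rot: [-2.329, -2.107, 0.003]
contact_force: [0.6, -0.4, -0.5]
grip_width: 0.247
grip_force: 30.0
```

```bash
python3 -c "
from h import *
plan((.5402,.0067,.026),-5.7,1)"
```

```text
t 21.35 now [0.5399 0.0052 0.0606] ang -5.7 tilt [-0.002 -0.   ] dp [ 0.0003  0.0015 -0.0346] turn -0.0 w 0.247 j7 0.18
[[0.03, 0.0, 0.69], np.float64(-0.0)]
```

send_rows:
  increments:
    - [[0.03,0,0.2],0,-1]
    - [[0,0,0.2],0,-1]
    - [[0,0,0.15],0,-1]
    - [[0,0,0.12],0,-1]
    - [[0,0,0.02],0,-1]

```text
time: 21.98
tool_pos: [0.5406, 0.0067, 0.0268]
eef_rot: [-2.329, -2.108, 0.001]
contact_force: [1.2, 0.3, -0.7]
grip_width: 0.248
grip_force: 30.0
```

send_rows:
  increments:
    - [[0,0,0],0,-1]
    - [[0,0,0],0,-0.1]
    - [[0,0,0],0,-0.1]
    - [[0,0,0],0,-0.1]
    - [[0,0,-0.2],0,-0.1]

```text
time: 22.6
tool_pos: [0.5404, 0.0068, 0.0372]
eef_rot: [-2.329, -2.108, 0.001]
contact_force: [0.1, -0.0, -0.6]
grip_width: 0.449
grip_force: 0.0
```

send_rows:
  increments:
    - [[0,0,-0.6],0,-0.1]
    - [[0,0,-0.9],0,-0.1]
    - [[0,0,-0.9],0,-0.1]
    - [[0.5,0,-0.9],0,-0.1]
    - [[0.5,0,-0.5],0,-0.1]

```text
time: 23.22
tool_pos: [0.5466, 0.0568, 0.2304]
eef_rot: [2.33, 2.106, 0.005]
contact_force: [0.3, 0.2, -0.4]
grip_width: 0.449
grip_force: 0.0
```

send_rows:
  increments:
    - [[0.8,-0.3,0],0,0]
    - [[0.9,-0.3,0],0,0]
    - [[0.9,-0.3,0],0,0]
    - [[0.9,-0.3,0],0,0]
    - [[0.6,-0.3,0],0,0]

```text
time: 23.85
tool_pos: [0.4908, 0.2704, 0.2278]
eef_rot: [-2.327, -2.11, -0.001]
contact_force: [0.8, -0.3, 0.2]
grip_width: 0.501
grip_force: 0.0
```

```bash
python3 -c "
from h import *
im=r.camera('side');t=r.camera('top');save(np.hstack([cv2.resize(im[90:234,230:374],(400,400)),cv2.resize(t[90:234,180:324],(400,400))]),'pics/s9.png')"
```

```text
(no output)
```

View pics/s9.png

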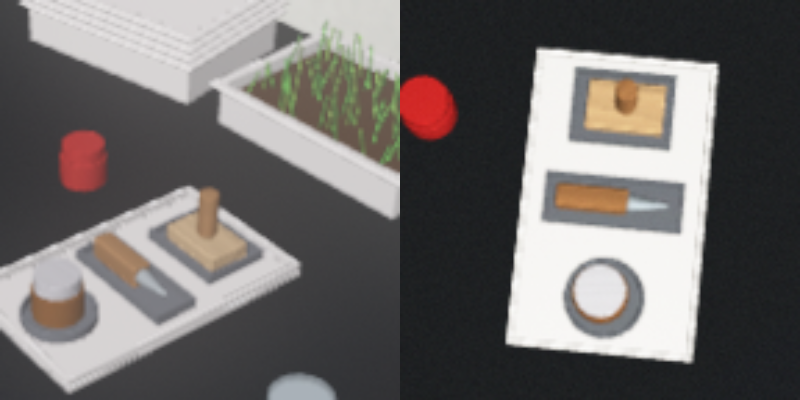

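The top view shows the jar at (602,293), the dibber at (610,202) and the press at (626,105), each flat inside its insert with clearance. The gripper is clear of everything, so I'm handing in.

```bash
python3 -c "
from station import r
print(r.finish_job())"
```

```text
the job is handed in; nothing more can be done
None
```

The short jar, block press and dibber are each in their inserts, placed in that order; I handed the job in at about 24 s. The final pictures show all three sitting flat with clearance, but `finish_job()` gave no verdict.

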